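# Power up the bench modules in order

### The arm

A 6-joint arm with a two-finger parallel gripper is mounted at the origin on the work surface. World frame = base frame: x ahead of the robot, y to its left, z up, the work surface at z = 0. Lengths are in m, angles in rad, forces in N, time in s.
With the tool pointing down it reaches from about 0.375 to 0.975 m from the base axis. Payload 3.8 kg.
Tool frame: the origin (TCP) lies at the very end of the fingers, on their centre line; the grasp point (between the pads) lies 19 mm behind it; z points along the fingers, y is the line along which they close (so a half turn about z gives the same grasp; the last joint's range is limited). The gripper opens to 85 mm and grips with 20 to 120 N. Pads are 22 mm wide; open, the fingers measure 114 mm over their backs; the gripper's body (76 mm by 85 mm) begins 54 mm behind the grasp point. The pads swing forward as they close: fully open they stand 13 mm farther back than shut.
Start: joints at [-1.244, 0.264, 1.604, -0, 1.274, -0.037], TCP at [0.24, -0.631, 0.204] pointing down, gripper open.
Joint ranges: [-2.63, 2.63], [-0.94, 2.18], [0.31, 2.57], [-1.31, 4.45], [0, 2.66], [-2.55, 2.55]. Speed limits (rad/s): [2.57, 2.57, 3.14, 3.14, 3.14, 3.14].

### API

Orientations are given as a rotation vector (axis times angle).
In Python, from workcell import bot, vision gives the robot as it stands. The module is installed in compiled form; this text tells all that it offers.
- The arm moves only by the tool play_rows, never from a script. Its argument "moves" is a list that holds one entry, the list of rows, each a list of 7 numbers: the turn, a rotation vector about the tool's x, y, z as a fraction of full scale, then the shift along the tool's x, y, z as a fraction of full scale, then the finger opening in mm, from 0 to 85.4. In form: [[[ax, ay, az, x, y, z, jaw], ...]]. A call has 1 to 5 rows; each row shifts and turns the commanded pose from where the row before left it, along the tool's axes as they then stand; what a row does not reach is not made up. Full scale, the value 1, is 0.1 m for a shift and 0.5 rad for a turn. A row lasts 1/12 s, in which the tool goes at most 41.7 mm and 7.16 degrees, less where a joint would pass 70% of its speed; a pose out of reach is approached as far as the arm can. A call with a number of a shift or a turn outside -1 to 1 is refused whole. A call with a gripper value outside its range is refused whole. The fingers move at their own pace and stop on an object; "newtons" is the grip in N (left out, the last holds). Time passes only in rows, so rows that do not move let the fingers close. It gives the time, the measured TCP pose, the force, the opening and the grip force at its end, in the units of the state.
- bot.read_state(): the state, without advancing time (a new reading comes with each control period).
- vision.read_camera(name): name is "scene" or "top" or "wrist"; returns a dict with "image" (480x640x3 uint8, red, green, blue), "depth" (480x640 float32, m along the optical axis (not along the pixel's ray), 0 where there is no reading), "K" (3x3 intrinsics, pixels), "R" (3x3) and "t" (3): a world point X has camera coordinates R X + t. Camera axes: x right, y down, z forward; pixel columns grow to the right and rows downward; lengths in m; the calibration is good to about 2 mm. A picture is of the moment at which its call begins.
- bot.finish_job(): hands the job in; it is judged then, once.
The state is a dict: "time": time; "q": joint angles; "joint_vel": joint speeds; "joint_torque": joint torques, N m; "tool_pos": TCP position; "tcp_rot": TCP orientation; "wrist_force": force on the tool from outside, world axes, zero at the start; "torque": the same for the moment, N m; "width": opening from 0.0 (shut) to 1.0 (fully open); "grip_force": force on a finger pad.
Only numpy, scipy, OpenCV 4.12 (cv2) and the standard library are available. Lean on these libraries where they do the work, as an engineer would, in place of code of your own. Each camera call takes 0.05 s, during which the arm holds its last target. There are 200 camera calls.

### The job

Power up this test bench by lightly pressing three keys with the fingertips, in this order: the blue key of the power supply, then the yellow key of the signal generator, then the green key of the electronic load, each until it is well in (it stays in). Press gently without leaning on a key or module, leave the red key alone, and do not lift or shove any module or anything else on the bench; finish clear of everything.

Things in the scene. Friction and masses are not known exactly. Their poses are not given: they have to be found in the camera images.
- supply: Power supply: grey housing, red and black terminals in its -x end, a loose bench module of about 0.5 kg standing on four rubber feet, 95 (x) x 70 (y) x 45 mm high, with one round blue push key standing up from its top, 15 mm from the middle towards the module's +x side. Its origin is the middle of its underside; x is its long axis, y its width, z up. 
- generator: Signal generator: white housing, brass socket and grey dial on its -x end, small green display on top, a loose bench module of about 0.5 kg standing on four rubber feet, 95 (x) x 70 (y) x 45 mm high, with one round yellow push key standing up from its top, 15 mm from the middle towards the module's +x side. Its origin is the middle of its underside; x is its long axis, y its width, z up. 
- loadunit: Electronic load: bare aluminium housing with low cooling fins on top, a loose bench module of about 0.5 kg standing on four rubber feet, 95 (x) x 70 (y) x 45 mm high, with one round green push key standing up from its top, 15 mm from the middle towards the module's +x side. Its origin is the middle of its underside; x is its long axis, y its width, z up. 
- shutoff: Mains shut-off: black housing with a yellow stripe on top, a loose bench module of about 0.5 kg standing on four rubber feet, 95 (x) x 70 (y) x 45 mm high, with one round red push key standing up from its top, 15 mm from the middle towards the module's +x side. Its origin is the middle of its underside; x is its long axis, y its width, z up. 
- key_blue_top (a point): middle of the top face of the round blue key (28 mm across). The face is 61 mm above the bench with the key out and goes down with it to 51 mm, still 6 mm proud of the housing
- key_blue (a joint): travel of the blue key: 0 m all out, 0.010 m all the way in. It moves straight down against about 2.5 N of friction, has no spring, stays where it is left, and has a hard stop at 0.010; from 0.005 it is switched on
- key_yellow_top (a point): middle of the top face of the round yellow key (28 mm across). The face is 61 mm above the bench with the key out and goes down with it to 51 mm, still 6 mm proud of the housing
- key_yellow (a joint): travel of the yellow key: 0 m all out, 0.010 m all the way in. It moves straight down against about 2.5 N of friction, has no spring, stays where it is left, and has a hard stop at 0.010; from 0.005 it is switched on
- key_green_top (a point): middle of the top face of the round green key (28 mm across). The face is 61 mm above the bench with the key out and goes down with it to 51 mm, still 6 mm proud of the housing
- key_green (a joint): travel of the green key: 0 m all out, 0.010 m all the way in. It moves straight down against about 2.5 N of friction, has no spring, stays where it is left, and has a hard stop at 0.010; from 0.005 it is switched on
- key_red_top (a point): middle of the top face of the round red key (28 mm across). The face is 61 mm above the bench with the key out and goes down with it to 51 mm, still 6 mm proud of the housing
- key_red (a joint): travel of the red key: 0 m all out, 0.010 m all the way in. It moves straight down against about 2.5 N of friction, has no spring, stays where it is left, and has a hard stop at 0.010; from 0.005 it is switched on
- spool: loose spool with orange flanges and silver middle, 60 mm across, 38 mm high, standing upright; origin in the middle of its underside
- screwdriver: loose screwdriver with an orange handle, 170 mm long, lying on the bench; its x axis runs from handle to blade
- partsbin: loose empty white open bin, 80 x 60 mm, 35 mm high; origin in the middle of its underside
Things that resemble listed ones, but are neither listed nor needed, are in the scene too. Leave any purple look-alike of the generator alone. What is shaped like the loadunit but turquoise is not meant.

How it is judged:
By the outcome, as a careful person would: the job done as asked, in the order asked, and still so for the second after the job is handed in, with the robot touching nothing.
It also fails if it takes over 48 s, if anything falls off the work surface, if the arm or the gripper's body presses on something with over 40 N, if the wrist force passes 120 N, or if a joint passes its speed limit or range.

## Working session

There is one attempt and no reset: what is moved stays moved. The work goes in short steps, Python scripts to look and compute and a tool call to move; the robot and the scene stay as the last step left them, time stands still between calls to the robot, and variables do not carry over. Pictures are saved under pics/ and viewed, at most 10 in all, crops included, and the job is handed in when it is done.

Besides the shell and the picture viewer there is one more tool, called in YAML: its name, and indented under it one key for each argument. play_rows: Moves the arm, as the interface text tells. Its arguments: {"type":"object","properties":{"moves":{"type":"array","items":{"type":"array","items":{"type":"array","items":{"type":"number"}}}},"newtons":{"type":"number"}},"required":["moves"]}

```bash
mkdir -p pics; python3 - <<'E'
from workcell import bot, vision
import cv2,numpy as np
s=bot.read_state();print({k:np.round(v,3) for k,v in s.items()})
for n in("scene","top"):
    c=vision.read_camera(n);cv2.imwrite(f"pics/{n}0.png",c["image"][:,:,::-1]);np.savez(f"{n}0.npz",**c);print(n,c["K"].round(1).tolist(),c["R"].round(3).tolist(),c["t"].round(3))
E
```

```text
{'time': np.float64(0.0), 'q': array([-1.244,  0.265,  1.605, -0.   ,  1.274, -0.037]), 'joint_vel': array([-0.   , -0.001,  0.001, -0.002,  0.   ,  0.001]), 'joint_torque': array([-1.0000e-03, -5.1513e+01, -3.6731e+01,  0.0000e+00,  1.3000e-02,
       -0.0000e+00]), 'tool_pos': array([ 0.24 , -0.63 ,  0.202]), 'tcp_rot': array([-3.088e+00, -5.680e-01,  1.000e-03]), 'wrist_force': array([-0.125, -0.264,  0.19 ]), 'torque': array([-0.014,  0.035, -0.022]), 'grip_force': np.float64(0.0), 'width': np.float64(0.996)}
scene [[527.9, 0.0, 319.6], [0.0, 527.9, 228.5], [0.0, 0.0, 1.0]] [[-0.688, 0.726, 0.007], [0.51, 0.49, -0.707], [-0.517, -0.483, -0.707]] [ 0.409 -0.239  1.565]
top [[549.0, 0.0, 325.8], [0.0, 549.0, 229.3], [0.0, 0.0, 1.0]] [[0.03, -1.0, 0.003], [-0.978, -0.03, -0.206], [0.206, 0.003, -0.979]] [-0.026  0.583  0.905]
```

View pics/scene0.png

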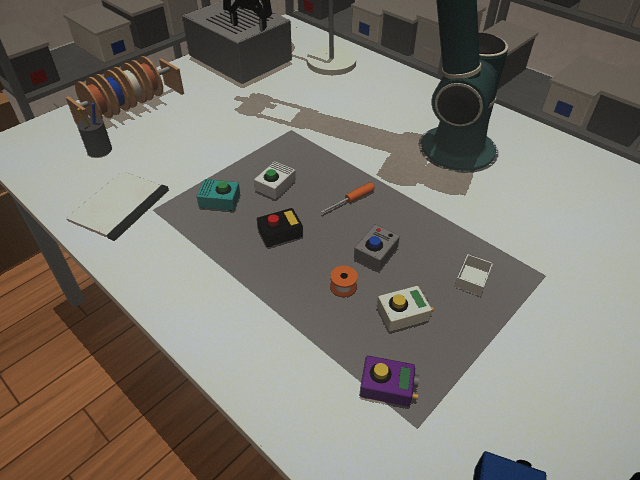

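View pics/top0.png

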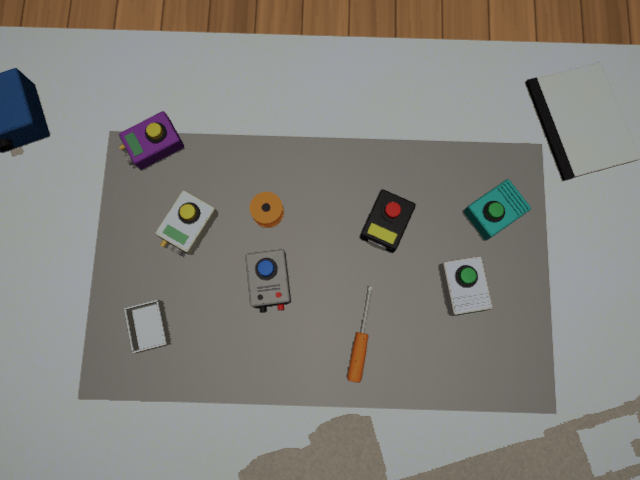

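The top view shows blue at (265,268) on the grey supply, yellow at (188,212) on the white generator, and green at (466,275) on the aluminium load. In the scene view the same keys are near (375,243), (399,302) and (271,175). I'll ignore the purple and turquoise units.

```bash
cat > h.py <<'E'
import cv2,numpy as np
def blob(c,uv,r=14):
    hsv=cv2.cvtColor(c["image"],cv2.COLOR_RGB2HSV).astype(int);u,v=uv
    h0=np.median(hsv[v-2:v+3,u-2:u+3,0])
    m=((abs(hsv[...,0]-h0)<8)&(hsv[...,1]>110)&(hsv[...,2]>60)).astype(np.uint8)
    w=np.zeros_like(m);cv2.circle(w,(u,v),r,1,-1);m&=w
    n,l,s,ce=cv2.connectedComponentsWithStats(m);i=1+s[1:,4].argmax()
    return ce[i],s[i],l==i
def ray(c,p):
    d=c["R"].T@np.linalg.solve(c["K"],[*p,1]);return -c["R"].T@c["t"],d
def onz(c,p,z):
    o,d=ray(c,p);return o+d*(z-o[2])/d[2]
def tri(a,p,b,q):
    o1,d1=ray(a,p);o2,d2=ray(b,q)
    k=np.linalg.lstsq(np.c_[d1,-d2],o2-o1,rcond=None)[0];x,y=o1+k[0]*d1,o2+k[1]*d2
    return (x+y)/2,np.linalg.norm(x-y)
def depthpts(c,m):
    v,u=np.nonzero(m&(c["depth"]>0));z=c["depth"][v,u]
    P=np.linalg.solve(c["K"],np.c_[u,v,np.ones(len(u))].T)*z
    return (c["R"].T@(P-c["t"][:,None])).T
E
python3 - <<'E'
from h import *
s,t=np.load("scene0.npz"),np.load("top0.npz");s,t=dict(s),dict(t)
for n,a,b in(("blue",(375,243),(265,268)),("yellow",(399,302),(188,212)),("green",(271,175),(466,275)),("red",(273,219),(393,210))):
    p,sp,mp=blob(s,a);q,sq,mq=blob(t,b)
    X,e=tri(s,p,t,q);print(n,p.round(1),sp,q.round(1),sq,"tri",X.round(4),e.round(4),"top@61",onz(t,q,.061).round(4),"scene@61",onz(s,p,.061).round(4))
    for c,m in((s,mp),(t,mq)):
        P=depthpts(c,m);z=np.percentile(P[:,2],80);P=P[abs(P[:,2]-z)<.004];print("  depth",P.mean(0).round(4),len(P))
E
```

```text
blue [374.5 240.2] [369 236  12   9  84] [265.3 267.4] [257 260  17  16 207] tri [0.5128 0.0953 0.0602] 0.0011 top@61 [0.513  0.0948 0.061 ] scene@61 [0.5132 0.0962 0.061 ]
  depth [0.5144 0.0965 0.0622] 74
  depth [0.5128 0.0952 0.0606] 177
yellow [398.7 301.1] [392 295  14  14 153] [187.2 211.2] [179 203  17  17 212] tri [0.6099 0.2399 0.0554] 0.0009 top@61 [0.6088 0.238  0.061 ] scene@61 [0.6134 0.2424 0.061 ]
  depth [0.611  0.2408 0.0618] 109
  depth [0.6088 0.2389 0.0606] 179
green [270.6 172.3] [266 169  10   7  50] [468.2 274.9] [461 267  16  16 201] tri [ 0.5105 -0.2567  0.0604] 0.0005 top@61 [ 0.5106 -0.2567  0.061 ] scene@61 [ 0.5109 -0.2559  0.061 ]
  depth [ 0.5125 -0.254   0.0627] 44
  depth [ 0.5102 -0.2563  0.0609] 166
red [272.8 219.4] [268 214  11  12 103] [392.7 208.8] [385 201  16  16 199] tri [ 0.6251 -0.1257  0.0567] 0.0009 top@61 [ 0.6243 -0.1256  0.061 ] scene@61 [ 0.6279 -0.1218  0.061 ]
  depth [ 0.6265 -0.1232  0.062 ] 77
  depth [ 0.624  -0.125   0.0606] 177
```

Two views agree within about 4 mm, the heights match 61 mm, and all three keys are within reach. I'll close the fingers and travel high to blue.

play_rows:
  moves:
    - [[0, 0, 0, 0.25, -0.29, 0, 0], [0, 0, 0, 0.25, -0.29, 0, 0], [0, 0, 0, 0.25, -0.29, 0, 0], [0, 0, 0, 0.25, -0.29, 0, 0], [0, 0, 0, 0.25, -0.29, 0, 0]]

```text
time: 0.52
tool_pos: [0.3054, -0.4488, 0.2028]
tcp_rot: [-3.089, -0.567, 0.0]
wrist_force: [0.1, 0.0, -0.1]
width: 0.296
grip_force: 0.0
```

play_rows:
  moves:
    - [[0, 0, 0, 0.25, -0.29, 0, 0], [0, 0, 0, 0.25, -0.29, 0, 0], [0, 0, 0, 0.25, -0.29, 0, 0], [0, 0, 0, 0.25, -0.29, 0, 0], [0, 0, 0, 0.25, -0.29, 0, 0]]

```text
time: 0.93
tool_pos: [0.3705, -0.2688, 0.2032]
tcp_rot: [-3.089, -0.567, 0.0]
wrist_force: [0.8, -1.2, -0.3]
width: 0.0
grip_force: 0.0
```

play_rows:
  moves:
    - [[0, 0, 0, 0.25, -0.29, 0, 0], [0, 0, 0, 0.25, -0.29, 0, 0], [0, 0, 0, 0.25, -0.29, 0, 0], [0, 0, 0, 0.25, -0.29, 0, 0], [0, 0, 0, 0.25, -0.29, 0, 0]]

```text
time: 1.35
tool_pos: [0.4357, -0.089, 0.2034]
tcp_rot: [3.09, 0.568, -0.0]
wrist_force: [0.8, -1.0, -0.3]
width: 0.004
grip_force: 0.0
```

play_rows:
  moves:
    - [[0, 0, 0, 0.25, -0.29, 0, 0], [0, 0, 0, 0.25, -0.29, 0, 0], [0, 0, 0, 0.25, -0.29, 0, 0], [0, 0, 0, 0.2, -0.22, 0, 0], [0, 0, 0, 0, 0, 0, 0]]

```text
time: 1.77
tool_pos: [0.487, 0.0495, 0.2033]
tcp_rot: [-3.086, -0.575, -0.001]
wrist_force: [0.3, 0.3, 0.1]
width: 0.002
grip_force: 0.0
```

play_rows:
  moves:
    - [[0, 0, 0, 0.2, -0.165, 0, 0], [0, 0, 0, 0.2, -0.165, 0.2, 0], [0, 0, 0, 0, 0, 0.4, 0], [0, 0, 0, 0, 0, 0.4, 0], [0, 0, 0, 0, 0, 0.2, 0]]

```text
time: 2.18
tool_pos: [0.5079, 0.0894, 0.0787]
tcp_rot: [-3.089, -0.57, 0.011]
wrist_force: [-0.3, -1.1, -1.0]
width: 0.0
grip_force: 0.0
```

play_rows:
  moves:
    - [[0, 0, 0, 0, 0, 0, 0], [0, 0, 0, 0, 0, 0, 0], [0, 0, 0, 0, 0, 0, 0]]

```text
time: 2.43
tool_pos: [0.5127, 0.0896, 0.0851]
tcp_rot: [3.09, 0.568, 0.003]
wrist_force: [0.2, 0.7, 1.6]
width: -0.001
grip_force: 0.0
```

```bash
cat > go.py <<'E'
import sys,numpy as np
from scipy.spatial.transform import Rotation as R
from workcell import bot
s=bot.read_state();T=np.array([float(a) for a in sys.argv[1:4]])
print(s["time"],s["tool_pos"].round(4),s["wrist_force"].round(2),"units",(R.from_rotvec(s["tcp_rot"]).inv().apply(T-s["tool_pos"])/.1).round(3))
E
cat > look.py <<'E'
import sys,cv2
from workcell import vision
c=vision.read_camera(sys.argv[1]);n,u,v,w=sys.argv[2],*map(int,sys.argv[3:6])
im=c["image"][max(v-w,0):v+w,max(u-w,0):u+w,::-1];cv2.imwrite(f"pics/{n}.png",cv2.resize(im,(560,560),interpolation=cv2.INTER_CUBIC))
E
python3 go.py .513 .0955 .061; python3 look.py scene b1 375 235 60
```

```text
2.4333 [0.5127 0.0896 0.0851] [0.18 0.7  1.59] units [ 0.023 -0.054  0.241]
```

View pics/b1.png

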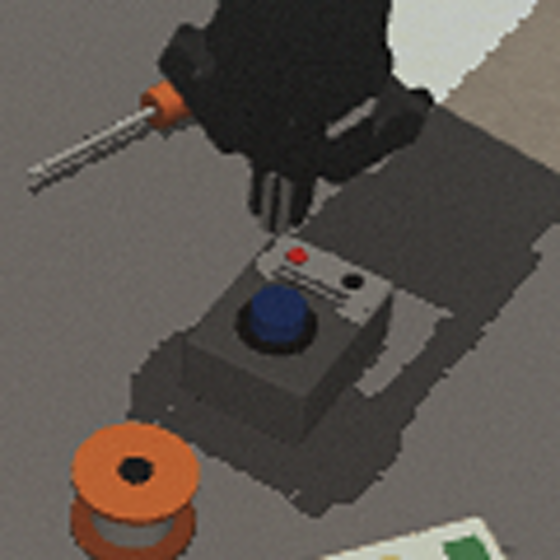

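The crop shows the closed fingertip at about pixel (375,224), straight above the blue key, with the arm still ringing. I'll let it settle, correct, and descend slowly.

play_rows:
  moves:
    - [[0, 0, 0, 0.02, -0.05, 0, 0], [0, 0, 0, 0, 0, 0.04, 0], [0, 0, 0, 0, 0, 0.04, 0], [0, 0, 0, 0, 0, 0, 0], [0, 0, 0, 0, 0, 0, 0]]

```text
time: 2.9
tool_pos: [0.5113, 0.0953, 0.0754]
tcp_rot: [-3.09, -0.569, 0.001]
wrist_force: [0.1, 0.9, 0.6]
width: -0.002
grip_force: 0.0
```

play_rows:
  moves:
    - [[0, 0, 0, 0, 0, 0, 0], [0, 0, 0, 0, 0, 0, 0], [0, 0, 0, 0, 0, 0, 0]]

```text
time: 3.15
tool_pos: [0.5116, 0.0953, 0.0756]
tcp_rot: [-3.09, -0.568, -0.0]
wrist_force: [-0.0, -0.3, 0.2]
width: 0.006
grip_force: 0.0
```

```bash
python3 go.py .513 .0955 .061
```

```text
3.15 [0.5116 0.0953 0.0756] [-0.02 -0.34  0.17] units [0.014 0.003 0.146]
```

play_rows:
  moves:
    - [[0, 0, 0, 0.01, 0, 0.03, 0], [0, 0, 0, 0, 0, 0.03, 0], [0, 0, 0, 0, 0, 0.03, 0], [0, 0, 0, 0, 0, 0.02, 0], [0, 0, 0, 0, 0, 0.02, 0]]

```text
time: 3.57
tool_pos: [0.5122, 0.0956, 0.062]
tcp_rot: [-3.09, -0.568, 0.001]
wrist_force: [-0.9, -0.3, -0.3]
width: 0.002
grip_force: 0.0
```

play_rows:
  moves:
    - [[0, 0, 0, 0, 0, 0.02, 0], [0, 0, 0, 0, 0, 0.01, 0], [0, 0, 0, 0, 0, 0.01, 0], [0, 0, 0, 0, 0, 0, 0]]

```text
time: 3.9
tool_pos: [0.5124, 0.0956, 0.0583]
tcp_rot: [-3.09, -0.568, 0.001]
wrist_force: [0.2, 0.5, -0.9]
width: 0.004
grip_force: 0.0
```

play_rows:
  moves:
    - [[0, 0, 0, 0, 0, 0.01, 0], [0, 0, 0, 0, 0, 0.01, 0], [0, 0, 0, 0, 0, 0, 0]]

```text
time: 4.15
tool_pos: [0.5124, 0.0956, 0.0564]
tcp_rot: [-3.09, -0.568, 0.0]
wrist_force: [-0.3, -0.0, -1.2]
width: -0.004
grip_force: 0.0
```

```bash
python3 go.py .513 .0955 .053; python3 look.py scene b2 375 235 60
```

```text
4.15 [0.5124 0.0956 0.0564] [-0.34 -0.02 -1.24] units [0.005 0.003 0.034]
```

View pics/b2.png

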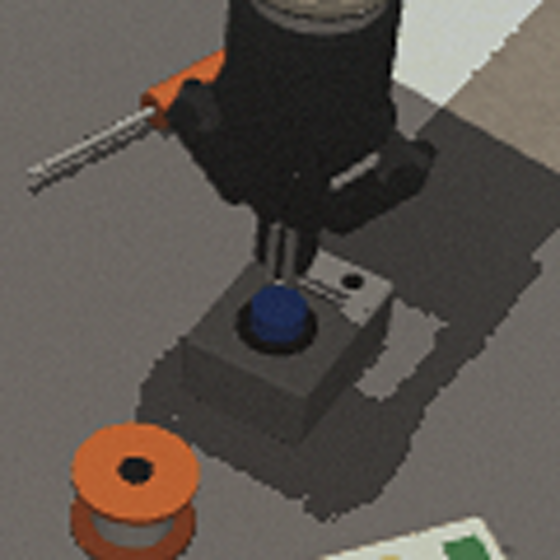

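The crop shows the fingertip at about pixel (375,235), higher in the image than the TCP reading implies, and no contact yet. I'll check where the tip really is with the depth data.

```bash
python3 - <<'E'
from h import *
from workcell import vision
for n in("scene","top"):
    c=vision.read_camera(n);P=depthpts(c,np.ones((480,640),bool))
    k=(np.hypot(P[:,0]-.5124,P[:,1]-.0956)<.045)&(P[:,2]>.05)
    Q=P[k];print(n)
    for a in np.arange(.05,.15,.005):
        q=Q[(Q[:,2]>=a)&(Q[:,2]<a+.005)]
        if len(q):print(round(a,3),len(q),q.mean(0).round(4),np.ptp(q,0).round(3)[:2])
    x=np.array([.5124,.0956,.0564]);p=c["K"]@(c["R"]@x+c["t"]);print("TCP px",p[:2]/p[2])
E
```

```text
scene
0.05 38 [0.5168 0.1038 0.0517] [0.064 0.052]
0.055 25 [0.5192 0.0985 0.058 ] [0.027 0.025]
0.06 76 [0.5142 0.0968 0.0624] [0.028 0.027]
0.065 3 [0.515  0.0939 0.0658] [0.021 0.011]
0.085 4 [0.5201 0.1013 0.0883] [0.003 0.009]
0.09 13 [0.5202 0.0989 0.0925] [0.011 0.022]
0.095 21 [0.5192 0.0986 0.0974] [0.02  0.024]
0.1 20 [0.5184 0.1013 0.1024] [0.021 0.023]
0.105 16 [0.517  0.1014 0.1072] [0.025 0.023]
0.11 23 [0.5207 0.099  0.1123] [0.021 0.023]
0.115 22 [0.52   0.0994 0.1172] [0.017 0.026]
0.12 19 [0.5197 0.0994 0.1227] [0.021 0.019]
0.125 27 [0.5202 0.0972 0.1281] [0.022 0.039]
0.13 40 [0.5198 0.0996 0.1329] [0.028 0.055]
0.135 71 [0.5198 0.0968 0.1378] [0.038 0.072]
0.14 104 [0.5161 0.0962 0.1421] [0.047 0.079]
0.145 43 [0.5206 0.0944 0.1475] [0.046 0.078]
TCP px [374.31007496 241.25513663]
top
0.05 1 [0.4991 0.0936 0.0528] [0. 0.]
0.14 2 [0.487  0.1271 0.1431] [0.    0.001]
0.145 3 [0.4966 0.1018 0.1482] [0.029 0.077]
TCP px [265.05746189 268.09769151]
```

```bash
python3 -c "
from workcell import vision
import cv2
c=vision.read_camera('wrist');cv2.imwrite('pics/w1.png',c['image'][:,:,::-1]);print(c['K'].round(0).tolist(),(-c['R'].T@c['t']).round(3))
x=c['K']@(c['R']@[.5124,.0956,.0564]+c['t']);print(x/x[2])"
```

```text
[[351.0, 0.0, 324.0], [0.0, 351.0, 241.0], [0.0, 0.0, 1.0]] [0.59  0.124 0.227]
[322.60662078 283.17358051   1.        ]
```

View pics/w1.png

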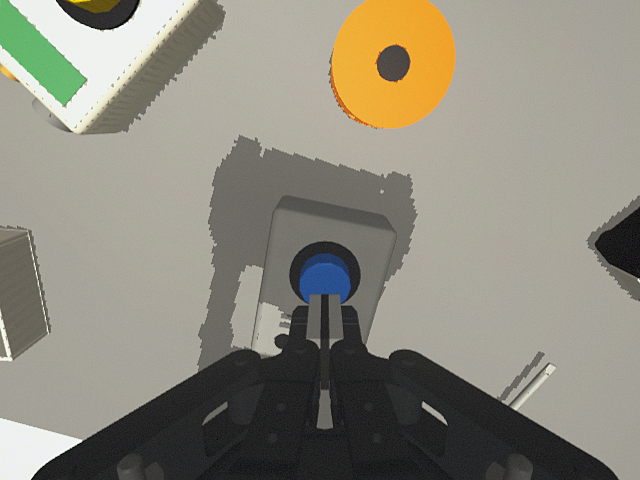

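The wrist view shows the fingertip at column 323 over the blue key at (325,280), so it is centred and not touching. Depth and the ray both put the real fingertip about 28 mm above the reported TCP. The key is still out, and I expect contact when the reading is near z = 0.033. I'll go by force.

play_rows:
  moves:
    - [[0, 0, 0, 0, 0, 0.04, 0], [0, 0, 0, 0, 0, 0.04, 0], [0, 0, 0, 0, 0, 0.04, 0], [0, 0, 0, 0, 0, 0.03, 0], [0, 0, 0, 0, 0, 0, 0]]

```text
time: 4.77
tool_pos: [0.5115, 0.0955, 0.0404]
tcp_rot: [-3.09, -0.568, 0.003]
wrist_force: [0.7, 0.3, -0.8]
width: -0.002
grip_force: 0.0
```

play_rows:
  moves:
    - [[0, 0, 0, 0, 0, 0, 0], [0, 0, 0, 0, 0, 0, 0]]

```text
time: 4.93
tool_pos: [0.5125, 0.0956, 0.0415]
tcp_rot: [-3.09, -0.568, 0.0]
wrist_force: [-0.5, 0.9, 0.2]
width: 0.006
grip_force: 0.0
```

play_rows:
  moves:
    - [[0, 0, 0, 0, 0, 0.01, 0], [0, 0, 0, 0, 0, 0.01, 0]]

```text
time: 5.1
tool_pos: [0.5128, 0.0957, 0.0398]
tcp_rot: [3.09, 0.568, 0.001]
wrist_force: [0.3, 0.2, 0.3]
width: -0.002
grip_force: 0.0
```

play_rows:
  moves:
    - [[0, 0, 0, 0, 0, 0.01, 0], [0, 0, 0, 0, 0, 0.01, 0]]

```text
time: 5.27
tool_pos: [0.5126, 0.0956, 0.0376]
tcp_rot: [3.09, 0.568, 0.0]
wrist_force: [-0.1, -0.2, 0.3]
width: -0.001
grip_force: 0.0
```

play_rows:
  moves:
    - [[0, 0, 0, 0, 0, 0.01, 0], [0, 0, 0, 0, 0, 0.01, 0]]

```text
time: 5.43
tool_pos: [0.5125, 0.0956, 0.0355]
tcp_rot: [3.09, 0.568, 0.0]
wrist_force: [0.1, 0.2, 0.5]
width: 0.003
grip_force: 0.0
```

play_rows:
  moves:
    - [[0, 0, 0, 0, 0, 0.01, 0], [0, 0, 0, 0, 0, 0.01, 0]]

```text
time: 5.6
tool_pos: [0.5125, 0.0956, 0.0335]
tcp_rot: [-3.09, -0.568, -0.0]
wrist_force: [-0.3, 0.2, -0.1]
width: -0.001
grip_force: 0.0
```

play_rows:
  moves:
    - [[0, 0, 0, 0, 0, 0.01, 0], [0, 0, 0, 0, 0, 0.01, 0]]

```text
time: 5.77
tool_pos: [0.5125, 0.0956, 0.0317]
tcp_rot: [-3.09, -0.568, 0.0]
wrist_force: [-1.9, 0.4, 3.0]
width: -0.002
grip_force: 1.2
```

play_rows:
  moves:
    - [[0, 0, 0, 0, 0, 0.01, 0], [0, 0, 0, 0, 0, 0.01, 0]]

```text
time: 5.93
tool_pos: [0.5125, 0.0956, 0.0296]
tcp_rot: [-3.09, -0.568, 0.0]
wrist_force: [-0.8, -0.4, 3.0]
width: -0.002
grip_force: 1.2
```

Contact is at a reading of about 0.0325 and the force is 3 N, as expected for the key's friction. I'll press to about 7.5 mm of travel.

play_rows:
  moves:
    - [[0, 0, 0, 0, 0, 0.01, 0], [0, 0, 0, 0, 0, 0.01, 0], [0, 0, 0, 0, 0, 0.01, 0]]

```text
time: 6.18
tool_pos: [0.5126, 0.0956, 0.0266]
tcp_rot: [3.09, 0.568, 0.0]
wrist_force: [-0.8, 0.1, 3.1]
width: 0.001
grip_force: 1.2
```

play_rows:
  moves:
    - [[0, 0, 0, 0, 0, 0.01, 0], [0, 0, 0, 0, 0, 0.01, 0]]

```text
time: 6.35
tool_pos: [0.5125, 0.0956, 0.0245]
tcp_rot: [3.09, 0.568, -0.0]
wrist_force: [-0.4, 0.6, 2.5]
width: -0.001
grip_force: 1.2
```

play_rows:
  moves:
    - [[0, 0, 0, 0, 0, -0.1, 0], [0, 0, 0, 0, 0, -0.2, 0], [0, 0, 0, 0, 0, -0.3, 0], [0, 0, 0, 0, 0, -0.2, 0], [0, 0, 0, 0, 0, 0, 0]]

```text
time: 6.77
tool_pos: [0.5168, 0.0963, 0.1104]
tcp_rot: [3.089, 0.568, 0.016]
wrist_force: [0.6, 0.4, -0.3]
width: 0.002
grip_force: 0.0
```

```bash
python3 go.py .6095 .239 .11; python3 - <<'E'
from h import *
from workcell import vision
c=vision.read_camera("scene")
for n,uv in(("blue",(375,243)),("yellow",(399,302)),("green",(271,175)),("red",(273,219))):
    p,st,m=blob(c,uv);P=depthpts(c,m);print(n,p.round(1),"z80 %.4f"%np.percentile(P[:,2],80))
E
```

```text
6.7667 [0.5168 0.0963 0.1104] [ 0.65  0.45 -0.26] units [ 1.374 -1.004  0.015]
blue [374.  243.1] z80 0.0542
yellow [398.6 301.1] z80 0.0625
green [270.5 172.4] z80 0.0641
red [272.9 219.4] z80 0.0630
```

Blue is down about 8 mm (face at 0.054 by depth). Next is yellow.

play_rows:
  moves:
    - [[0, 0, 0, 0.2, -0.14, 0, 0], [0, 0, 0, 0.33, -0.23, 0, 0], [0, 0, 0, 0.33, -0.23, 0, 0], [0, 0, 0, 0.33, -0.23, 0, 0], [0, 0, 0, 0.22, -0.165, 0, 0]]

```text
time: 7.23
tool_pos: [0.6098, 0.2412, 0.1032]
tcp_rot: [-3.089, -0.569, 0.001]
wrist_force: [0.4, 0.2, 0.3]
width: 0.001
grip_force: 0.0
```

play_rows:
  moves:
    - [[0, 0, 0, 0, 0, 0.1, 0], [0, 0, 0, 0, 0, 0.2, 0], [0, 0, 0, 0, 0, 0.2, 0], [0, 0, 0, 0, 0, 0.1, 0], [0, 0, 0, 0, 0, 0, 0]]

```text
time: 7.65
tool_pos: [0.6049, 0.2371, 0.0397]
tcp_rot: [3.088, 0.568, -0.013]
wrist_force: [0.1, -1.4, 0.5]
width: -0.002
grip_force: 0.0
```

play_rows:
  moves:
    - [[0, 0, 0, 0, 0, 0, 0], [0, 0, 0, 0, 0, 0, 0], [0, 0, 0, 0, 0, 0, 0], [0, 0, 0, 0, 0, 0, 0]]

```text
time: 7.98
tool_pos: [0.61, 0.239, 0.0463]
tcp_rot: [-3.089, -0.568, -0.004]
wrist_force: [0.2, 0.1, -0.1]
width: -0.0
grip_force: 0.0
```

```bash
python3 go.py .6095 .239 .0325
```

```text
7.9833 [0.61   0.239  0.0463] [ 0.18  0.08 -0.09] units [-0.005 -0.002  0.138]
```

play_rows:
  moves:
    - [[0, 0, 0, 0, 0, 0.02, 0], [0, 0, 0, 0, 0, 0.02, 0], [0, 0, 0, 0, 0, 0.02, 0], [0, 0, 0, 0, 0, 0.01, 0], [0, 0, 0, 0, 0, 0, 0]]

```text
time: 8.4
tool_pos: [0.6085, 0.2387, 0.0371]
tcp_rot: [3.09, 0.568, -0.001]
wrist_force: [0.7, -0.9, 0.5]
width: 0.002
grip_force: 0.0
```

play_rows:
  moves:
    - [[0, 0, 0, 0, 0, 0.01, 0], [0, 0, 0, 0, 0, 0.01, 0], [0, 0, 0, 0, 0, 0.01, 0]]

```text
time: 8.65
tool_pos: [0.6089, 0.2388, 0.0345]
tcp_rot: [-3.09, -0.568, 0.0]
wrist_force: [-0.1, -0.3, 0.0]
width: -0.002
grip_force: 0.0
```

play_rows:
  moves:
    - [[0, 0, 0, 0, 0, 0.01, 0], [0, 0, 0, 0, 0, 0.01, 0]]

```text
time: 8.82
tool_pos: [0.6089, 0.2388, 0.0327]
tcp_rot: [3.09, 0.568, 0.0]
wrist_force: [-0.2, -1.3, 1.6]
width: -0.002
grip_force: 1.2
```

play_rows:
  moves:
    - [[0, 0, 0, 0, 0, 0.01, 0], [0, 0, 0, 0, 0, 0.01, 0]]

```text
time: 8.98
tool_pos: [0.6089, 0.2388, 0.0308]
tcp_rot: [-3.09, -0.568, -0.0]
wrist_force: [-1.4, 0.4, 1.8]
width: -0.0
grip_force: 1.2
```

Contact at about 0.0328. I'll press to 0.0248.

play_rows:
  moves:
    - [[0, 0, 0, 0, 0, 0.01, 0], [0, 0, 0, 0, 0, 0.01, 0], [0, 0, 0, 0, 0, 0.01, 0]]

```text
time: 9.23
tool_pos: [0.6089, 0.2388, 0.0276]
tcp_rot: [-3.09, -0.568, -0.0]
wrist_force: [0.0, -0.6, 3.6]
width: -0.001
grip_force: 1.2
```

play_rows:
  moves:
    - [[0, 0, 0, 0, 0, 0.01, 0], [0, 0, 0, 0, 0, 0.01, 0], [0, 0, 0, 0, 0, 0.01, 0]]

```text
time: 9.48
tool_pos: [0.6089, 0.2388, 0.0245]
tcp_rot: [-3.09, -0.568, -0.0]
wrist_force: [-0.3, -1.0, 2.0]
width: 0.002
grip_force: 1.2
```

play_rows:
  moves:
    - [[0, 0, 0, 0, 0, -0.1, 0], [0, 0, 0, 0, 0, -0.2, 0], [0, 0, 0, 0, 0, -0.3, 0], [0, 0, 0, 0, 0, -0.3, 0], [0, 0, 0, 0, 0, -0.1, 0]]

```text
time: 9.9
tool_pos: [0.612, 0.2399, 0.1305]
tcp_rot: [-3.089, -0.568, -0.013]
wrist_force: [0.5, 0.3, 1.2]
width: 0.002
grip_force: 0.0
```

```bash
python3 go.py .5105 -.2565 .125; python3 - <<'E'
from h import *
from workcell import vision
c=vision.read_camera("scene")
for n,uv in(("blue",(375,243)),("yellow",(399,302)),("green",(271,175)),("red",(273,219))):
    p,st,m=blob(c,uv);P=depthpts(c,m);print(n,p.round(1),"z80 %.4f"%np.percentile(P[:,2],80))
E
```

```text
9.9 [0.612  0.2399 0.1305] [0.47 0.26 1.23] units [-2.716  4.278  0.033]
blue [374.  242.9] z80 0.0549
yellow [398.2 302.4] z80 0.0542
green [270.7 172.3] z80 0.0636
red [272.8 219.5] z80 0.0627
```

play_rows:
  moves:
    - [[0, 0, 0, -0.1, 0.16, 0, 0], [0, 0, 0, -0.2, 0.32, 0, 0], [0, 0, 0, -0.2, 0.32, 0, 0], [0, 0, 0, -0.2, 0.32, 0, 0], [0, 0, 0, -0.2, 0.32, 0, 0]]

```text
time: 10.37
tool_pos: [0.5746, 0.0709, 0.1232]
tcp_rot: [-3.089, -0.57, 0.003]
wrist_force: [1.7, 0.4, 0.7]
width: 0.0
grip_force: 0.0
```

play_rows:
  moves:
    - [[0, 0, 0, -0.2, 0.32, 0, 0], [0, 0, 0, -0.2, 0.32, 0, 0], [0, 0, 0, -0.2, 0.32, 0, 0], [0, 0, 0, -0.2, 0.32, 0, 0], [0, 0, 0, -0.2, 0.32, 0, 0]]

```text
time: 10.78
tool_pos: [0.538, -0.1144, 0.1234]
tcp_rot: [-3.089, -0.568, 0.002]
wrist_force: [1.3, -0.8, 0.4]
width: 0.0
grip_force: 0.0
```

play_rows:
  moves:
    - [[0, 0, 0, -0.2, 0.32, 0, 0], [0, 0, 0, -0.2, 0.32, 0, 0], [0, 0, 0, -0.2, 0.32, 0, 0], [0, 0, 0, -0.2, 0.32, 0, 0], [0, 0, 0, -0.1, 0.1, 0, 0]]

```text
time: 11.2
tool_pos: [0.5032, -0.2781, 0.1236]
tcp_rot: [3.089, 0.564, -0.002]
wrist_force: [0.2, -0.0, 0.3]
width: -0.002
grip_force: 0.0
```

play_rows:
  moves:
    - [[0, 0, 0, 0, 0, 0, 0], [0, 0, 0, 0, 0, 0, 0], [0, 0, 0, 0, 0, 0, 0], [0, 0, 0, 0, 0, 0, 0], [0, 0, 0, 0, 0, 0, 0]]

```text
time: 11.62
tool_pos: [0.5048, -0.2724, 0.1244]
tcp_rot: [-3.089, -0.571, 0.0]
wrist_force: [1.6, 0.7, -0.5]
width: -0.004
grip_force: 0.0
```

```bash
python3 go.py .5105 -.2565 .045
```

```text
11.6167 [ 0.5048 -0.2724  0.1244] [ 1.56  0.66 -0.46] units [ 0.11  -0.127  0.794]
```

play_rows:
  moves:
    - [[0, 0, 0, 0.11, -0.127, 0, 0], [0, 0, 0, 0, 0, 0.2, 0], [0, 0, 0, 0, 0, 0.3, 0], [0, 0, 0, 0, 0, 0.2, 0], [0, 0, 0, 0, 0, 0.05, 0]]

```text
time: 12.03
tool_pos: [0.5077, -0.2552, 0.0457]
tcp_rot: [-3.085, -0.57, 0.008]
wrist_force: [-1.3, 0.1, -0.7]
width: -0.001
grip_force: 0.0
```

play_rows:
  moves:
    - [[0, 0, 0, 0, 0, 0, 0], [0, 0, 0, 0, 0, 0, 0], [0, 0, 0, 0, 0, 0, 0], [0, 0, 0, 0, 0, 0, 0], [0, 0, 0, 0, 0, 0, 0]]

```text
time: 12.45
tool_pos: [0.5115, -0.2588, 0.0512]
tcp_rot: [3.088, 0.568, 0.004]
wrist_force: [-0.0, -0.7, 0.8]
width: 0.001
grip_force: 0.0
```

```bash
python3 go.py .5105 -.2565 .0325; python3 look.py wrist g1 325 270 150
```

```text
12.45 [ 0.5115 -0.2588  0.0512] [-0.01 -0.66  0.84] units [-0.001 -0.025  0.187]
```

View pics/g1.png

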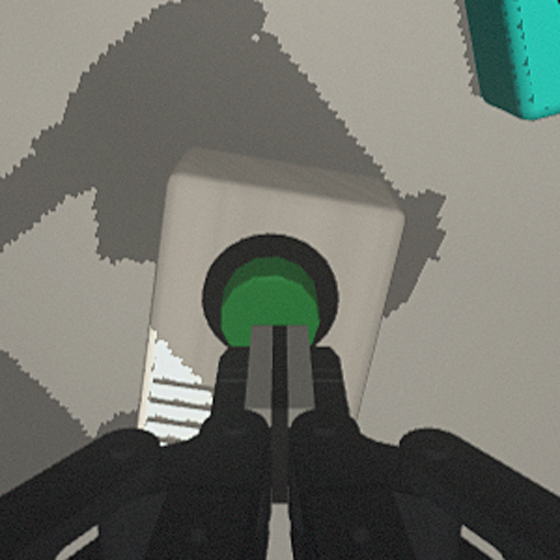

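The wrist crop shows the closed tip at column 280 over the green key at column 270, about 2–3 mm off. That matches the computed -0.025 correction in y, so I'll apply it.

play_rows:
  moves:
    - [[0, 0, 0, 0, -0.025, 0.03, 0], [0, 0, 0, 0, 0, 0.03, 0], [0, 0, 0, 0, 0, 0.03, 0], [0, 0, 0, 0, 0, 0.02, 0], [0, 0, 0, 0, 0, 0, 0]]

```text
time: 12.92
tool_pos: [0.5087, -0.2554, 0.0377]
tcp_rot: [-3.089, -0.568, 0.002]
wrist_force: [0.1, -0.5, -0.2]
width: -0.001
grip_force: 0.0
```

play_rows:
  moves:
    - [[0, 0, 0, 0, 0, 0, 0], [0, 0, 0, 0, 0, 0, 0], [0, 0, 0, 0, 0, 0.01, 0]]

```text
time: 13.17
tool_pos: [0.5097, -0.256, 0.0378]
tcp_rot: [3.089, 0.568, 0.001]
wrist_force: [0.0, 0.0, 0.7]
width: -0.002
grip_force: 0.0
```

play_rows:
  moves:
    - [[0, 0, 0, 0, 0, 0.01, 0], [0, 0, 0, 0, 0, 0.01, 0]]

```text
time: 13.33
tool_pos: [0.5094, -0.2559, 0.0356]
tcp_rot: [3.09, 0.568, 0.0]
wrist_force: [-0.5, 0.9, -0.6]
width: 0.003
grip_force: 0.0
```

play_rows:
  moves:
    - [[0, 0, 0, 0, 0, 0.01, 0], [0, 0, 0, 0, 0, 0.01, 0]]

```text
time: 13.5
tool_pos: [0.5093, -0.2558, 0.0335]
tcp_rot: [-3.09, -0.568, 0.0]
wrist_force: [0.2, -0.2, -0.4]
width: -0.005
grip_force: 0.0
```

play_rows:
  moves:
    - [[0, 0, 0, 0, 0, 0.01, 0], [0, 0, 0, 0, 0, 0.01, 0], [0, 0, 0, 0, 0, 0.01, 0]]

```text
time: 13.75
tool_pos: [0.5094, -0.2558, 0.0307]
tcp_rot: [3.09, 0.568, -0.0]
wrist_force: [-0.9, 1.3, 2.6]
width: 0.001
grip_force: 1.2
```

play_rows:
  moves:
    - [[0, 0, 0, 0, 0, 0.01, 0], [0, 0, 0, 0, 0, 0.01, 0], [0, 0, 0, 0, 0, 0.01, 0]]

```text
time: 14.0
tool_pos: [0.5094, -0.2558, 0.0276]
tcp_rot: [3.09, 0.568, 0.0]
wrist_force: [-0.8, 0.1, 2.2]
width: 0.004
grip_force: 1.2
```

play_rows:
  moves:
    - [[0, 0, 0, 0, 0, 0.01, 0], [0, 0, 0, 0, 0, 0.01, 0], [0, 0, 0, 0, 0, 0.01, 0]]

```text
time: 14.25
tool_pos: [0.5094, -0.2558, 0.0245]
tcp_rot: [3.09, 0.568, -0.0]
wrist_force: [-0.0, 1.1, 3.0]
width: -0.003
grip_force: 1.2
```

play_rows:
  moves:
    - [[0, 0, 0, 0, 0, -0.1, 0], [0, 0, 0, 0, 0, -0.2, 0], [0, 0, 0, 0, 0, -0.4, 0], [0, 0, 0, 0, 0, -0.4, 0], [0, 0, 0, 0, 0, -0.4, 0]]

```text
time: 14.67
tool_pos: [0.5088, -0.2555, 0.1761]
tcp_rot: [-3.089, -0.568, 0.001]
wrist_force: [0.7, -0.2, 0.2]
width: -0.001
grip_force: 0.0
```

play_rows:
  moves:
    - [[0, 0, 0, -0.2, 0.32, 0, 0], [0, 0, 0, -0.2, 0.32, 0, 0], [0, 0, 0, -0.2, 0.32, 0, 0], [0, 0, 0, -0.2, 0.32, 0, 0], [0, 0, 0, -0.2, 0.32, 0, 0]]

```text
time: 15.08
tool_pos: [0.4725, -0.4426, 0.1755]
tcp_rot: [3.089, 0.569, 0.001]
wrist_force: [0.8, -0.3, 0.3]
width: 0.001
grip_force: 0.0
```

play_rows:
  moves:
    - [[0, 0, 0, 0, 0, 0, 0], [0, 0, 0, 0, 0, 0, 0], [0, 0, 0, 0, 0, 0, 0], [0, 0, 0, 0, 0, 0, 0], [0, 0, 0, 0, 0, 0, 0]]

```text
time: 15.5
tool_pos: [0.4733, -0.4395, 0.1747]
tcp_rot: [-3.089, -0.571, -0.0]
wrist_force: [0.6, 1.0, 0.2]
width: 0.0
grip_force: 0.0
```

```bash
python3 - <<'E'
from h import *
from workcell import vision
c=vision.read_camera("scene");t=vision.read_camera("top");cv2.imwrite("pics/end.png",t["image"][:,:,::-1])
for n,a,b in(("blue",(375,243),(265,268)),("yellow",(399,302),(188,212)),("green",(271,175),(466,275)),("red",(273,219),(393,210))):
  for cc,uv in((c,a),(t,b)):
    try:
        p,st,m=blob(cc,uv);P=depthpts(cc,m);print(n,p.round(1),"z80 %.4f"%np.percentile(P[:,2],80))
    except Exception as e:print(n,"hidden")
E
```

```text
blue [374.  242.9] z80 0.0544
blue [265.7 268. ] z80 0.0530
yellow [398.3 302.2] z80 0.0543
yellow [188.2 212.1] z80 0.0527
green [270.6 174.9] z80 0.0551
green [466.7 275.6] z80 0.0531
red [272.9 219.4] z80 0.0632
red [392.7 208.8] z80 0.0616
```

View pics/end.png

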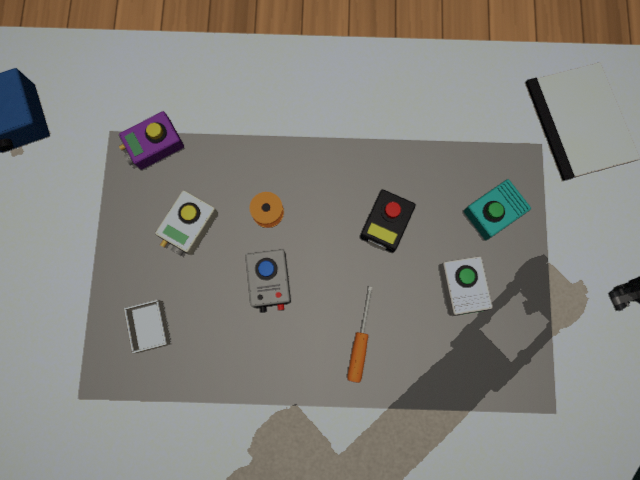

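The final top view shows blue (266,268), yellow (188,212) and green (467,276) all pressed in by about 8 mm. Red (393,209) is still out, every module is where it started, and the arm is clear at the right edge.

```bash
python3 -c "
from workcell import bot
print(bot.finish_job())"
```

```text
the job is handed in; nothing more can be done
None
```

I pressed the blue, yellow and green keys in that order, each about 8 mm in with no force reading above 4 N; red is untouched, no module moved, the arm is clear, and I handed the job in at about 15.6 s.

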